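# Load the instrument tray under the bath's lips and shut the lid

### The arm

A 6-joint arm with a two-finger parallel gripper is mounted at the origin on the work surface. World frame = base frame: x ahead of the robot, y to its left, z up, the work surface at z = 0. Lengths are in m, angles in rad, forces in N, time in s.
With the tool pointing down it reaches from about 0.35 to 0.85 m from the base axis. Payload 8.1 kg.
Tool frame: the origin (TCP) lies on the centre line of the jaws, within the pads' length; the fingertips stand 14 mm ahead of it and the grasp point (between the pads) lies 5 mm behind it; z points along the fingers, y is the direction in which the jaws open and shut (so a half turn about z gives the same grasp; the last joint's range is limited). The gripper opens to 93 mm and grips with 3 to 60 N. Pads are 15 mm wide; open, the fingers measure 128 mm over their backs; the gripper's body (75 mm by 188 mm) begins 65 mm behind the grasp point.
Start: joints at [-1.375, 0.13, 1.488, -0, 1.523, -0.085], TCP at [0.166, -0.576, 0.233] pointing down, gripper open.
Joint ranges: [-2.96, 2.96], [-0.89, 2.26], [0.02, 2.5], [-1.34, 4.48], [0, 2.73], [-2.66, 2.66]. Speed limits (rad/s): [2.39, 2.39, 2.79, 3.14, 3.14, 3.14].

### API

Orientations are given as a rotation vector (axis times angle).
In Python, from plant import robot gives the robot as it stands.
- The arm moves only by the tool jog_arm, never from a script. Its argument "steps" is a list of rows, each a list of 7 numbers: the closure, from 0 (fully open) to 1 (shut), then the shift along the tool's x, y, z in m, then the turn, a rotation vector about the tool's x, y, z in rad. In form: [[jaw, tx, ty, tz, rx, ry, rz], ...]. A call has 1 to 5 rows; each row is the pose to reach, as a shift and turn from the pose measured when the call began, along the tool's axes at that moment; what a row does not reach only later rows make up. A row lasts 1/8 s, in which the tool goes at most 62.5 mm and 10.7 degrees, less where a joint would pass 70% of its speed; a pose out of reach is approached as far as the arm can. A call with a gripper value outside its range is refused whole. The fingers move at their own pace and stop on an object; "force" is the grip in N (left out, the last holds). Time passes only in rows, so rows that repeat a pose let the fingers close. It gives the time, the measured TCP pose, the force and the opening at its end, in the units of the state.
- robot.read_state(): the state, without advancing time (a new reading comes with each control period).
- robot.read_camera(name): name is "scene" or "top" or "wrist"; returns a dict with "image" (384x512x3 uint8, red, green, blue), "mtx" (3x3 intrinsics, pixels), "D" ([k1, k2, p1, p2, k3] as OpenCV has them; the pictures are not rectified), "extrinsics" (4x4, takes a point from camera to world coordinates); the wrist camera has in their place "tool_from_camera" (4x4, takes a point from camera to tool coordinates, whose origin is the TCP and whose axes are the flange's). Camera axes: x right, y down, z forward; pixel columns grow to the right and rows downward; lengths in m; the calibration is good to about 2 mm. A picture is of the moment at which its call begins: read the wrist's pose just before it. There is no depth.
- robot.close_job(): hands the job in, once; it reports no verdict.
The state is a dict: "t": time; "q": joint angles; "dq": joint speeds; "joint_torque": joint torques, N m; "tool_pos": TCP position; "orientation": TCP orientation; "force": force on the tool from outside, world axes, zero at the start; "wrist_torque": the same for the moment, N m; "opening": finger opening in m.
Only numpy, scipy, OpenCV 4.12 (cv2) and the standard library are available. Lean on these libraries where they do the work, as an engineer would, in place of code of your own. Each camera call takes 0.05 s, during which the arm holds its last target.

### The job

Put the instrument tray into the disinfecting bath: it is longer than the opening, so tip one end in under a blue lip, let the other end down and centre the tray, so that it lies flat on both inner ledges with each end caught under its lip. Then shut the lid fully and let go, without disturbing the bottle, beaker, carton or bowl standing around.

Things in the scene. Friction and masses are not known exactly. Their poses are not given: they have to be found in the camera images.
- tank: White open-topped bath fixed to the counter, left or right, turned up to 0.2 rad; 124 (its x) by 238 (its y) by 97 mm high; origin: centre of its underside, z up. Inside, the cavity is 112 mm wide (x) and 226 mm long (y) above a floor at z 10. The lid is hinged along its +x rim
- opening (a point): Centre of the bath's opening at rim height (z 97 of the bath), axes as the bath's. At both y ends a blue lip, 5 mm thick, flush with the rim, covers |y| from 80 to 113 mm, so the opening is only 112 mm (x) by 160 mm (y)
- seat (a point): Bath centre at the height of the ledge tops (z 60 of the bath), axes as the bath's. At both y ends a steel ledge spans the full width, |y| from 60 mm to the end wall at 113, open between. The lips' undersides are 32 mm above. The seated tray's origin lies here, its y along this y, each end 10 mm under a lip
- tray: Loose aluminium plate, 100 (its x) by 180 (its y) by 6 mm, about 0.3 kg, same both ways round; origin: centre of its underside, z up. An orange upright grip fin stands across its middle: 50 (x) by 12 (y) mm, from the plate up to z 52. Two thin steel instruments are fixed across it at y +-43, up to z 14. It starts on the mat at any yaw
- mat: Black rubber drying mat fixed to the counter, 200 by 210 by 4 mm; origin at the centre of its underside. The tray starts on it
- lid (a joint): Angle of the lid of the bath, rad: 0 shut, 1.95 fully open. Starts open at about 1.55 to 1.85. It has a stiff hinge and stays where it is left; 3 to 6 N at its front edge moves it
- lid_hinge (a point): Middle of the lid's hinge axis, on the +x top edge of the bath (bath x 62, y 0, z 97); axes as the bath's; the hinge axis lies along y. The lid is a clear bluish shallow dome: shut, it reaches 124 mm from the hinge towards the bath's -x, 238 mm along y, its flat outside 33 mm above the hinge (28 mm deep inside, clear of the fin)
- lid_tab (a point): Centre of the blue tab on the lid's front edge, 28 mm (away from the hinge) by 70 mm (along y) by 8 mm thick; lid shut it lies 138 mm towards -x from the hinge and 14 mm above it, and with the lid open it points up
- bottle: Bystander: white bottle with blue cap, 58 mm across, 150 mm high, origin at its foot
- beaker: Bystander: blue cup, 76 mm across, 85 mm high; origin at its foot
- glovebox: Bystander: cardboard carton 200 (its x) by 110 by 70 mm; origin at the centre of its underside
- bowl: Bystander: steel bowl, 130 mm across, 50 mm high; origin at its foot
Not all that is in view belongs to the job. What is shaped like the tray but purple or red is not meant.

How it is judged:
On the way:
1. the tray lies flat on both ledges with both ends under the lips, while the lid is still open (x of tray in the frame of tank between -0.01 and 0.01 m and y of tray in the frame of tank between -0.008 and 0.008 m and z of tray in the frame of tank between 0.056 and 0.064 m and angle between tray's own z axis and vertical below 0.04 rad and angle between the y axis of tray and the y axis of tank, either way round below 0.12 rad and value of joint lid above 0.8 rad), for 0.2 s.
At the end, for the whole second after the job is handed in: The tray lies flat (within 0.04 rad) at rest on both ledges, its origin 56 to 64 mm above the bath's, within 8 mm of centre lengthwise and 10 mm across, turned less than 0.12 rad from the bath; the lid is shut (below 0.05 rad) (x of tray in the frame of tank between -0.01 and 0.01 m and y of tray in the frame of tank between -0.008 and 0.008 m and z of tray in the frame of tank between 0.056 and 0.064 m and angle between tray's own z axis and vertical below 0.04 rad and angle between the y axis of tray and the y axis of tank, either way round below 0.12 rad and value of joint lid below 0.05 rad and linear speed of tray below 0.02 m/s); the robot touches nothing.
It fails at once if the bottle is pushed more than 25 mm or tipped (distance of bottle from where it was at the start of the episode above 0.025 m or angle between bottle's own z axis and vertical above 0.35 rad).
It fails at once if the beaker is pushed more than 25 mm or tipped (distance of beaker from where it was at the start of the episode above 0.025 m or angle between beaker's own z axis and vertical above 0.35 rad).
It fails at once if the glovebox is pushed more than 25 mm or tipped (distance of glovebox from where it was at the start of the episode above 0.025 m or angle between glovebox's own z axis and vertical above 0.35 rad).
It fails at once if the bowl is pushed more than 25 mm or tipped (distance of bowl from where it was at the start of the episode above 0.025 m or angle between bowl's own z axis and vertical above 0.35 rad).
It also fails if it takes over 69 s, if anything falls off the work surface, if the arm or the gripper's body presses on something with over 40 N, if the wrist force passes 120 N, or if a joint passes its speed limit or range.

## Working session

There is one attempt and no reset: what is moved stays moved. The work goes in short steps, Python scripts to look and compute and a tool call to move; the robot and the scene stay as the last step left them, time stands still between calls to the robot, and variables do not carry over. Pictures are saved under pics/ and viewed, and the job is handed in when it is done.

Besides the shell and the picture viewer there is one more tool, called after "Request:" in YAML: its name, and indented under it one key for each argument. jog_arm: Moves the arm, as the interface text tells. Its arguments: {"type":"object","properties":{"steps":{"type":"array"},"force":{"type":"number"}},"required":["steps"]}

```bash
ls; mkdir -p pics
cat > h.py <<'E'
import numpy as np, cv2, pickle
from plant import robot
def snap(name, tag):
    s=robot.read_state(); c=robot.read_camera(name)
    c['state']=s; pickle.dump(c,open(f'pics/{tag}.pkl','wb'))
    cv2.imwrite(f'pics/{tag}.png', c['image'][:,:,::-1]); return c
def load(tag): return pickle.load(open(f'pics/{tag}.pkl','rb'))
def ext(c):
    if 'extrinsics' in c: return np.array(c['extrinsics'])
    s=c['state'];T=np.eye(4);T[:3,:3]=cv2.Rodrigues(np.array(s['orientation'],float))[0];T[:3,3]=s['tool_pos']
    return T@np.array(c['tool_from_camera'])
def ray(c,uv):
    p=cv2.undistortPoints(np.array(uv,float).reshape(-1,1,2),np.array(c['mtx']),np.array(c['D'])).reshape(-1,2)
    E=ext(c); d=np.c_[p,np.ones(len(p))]@E[:3,:3].T
    return E[:3,3],d
def onz(c,uv,z):
    o,d=ray(c,uv); return o+d*((z-o[2])/d[:,2])[:,None]
def proj(c,P):
    E=np.linalg.inv(ext(c)); r=cv2.Rodrigues(E[:3,:3])[0]
    return cv2.projectPoints(np.array(P,float).reshape(-1,1,3),r,E[:3,3],np.array(c['mtx']),np.array(c['D']))[0].reshape(-1,2)
E
python3 - <<'E'
from h import *
for n in ['scene','top','wrist']:
    c=snap(n,n+'0'); print(n,np.round(ext(c),3).tolist())
print(robot.read_state())
E
```

```text
pics
scene [[0.084, 0.68, -0.728, 1.263], [0.996, -0.072, 0.048, -0.171], [-0.02, -0.73, -0.683, 0.84], [0.0, 0.0, 0.0, 1.0]]
top [[-0.008, -0.988, 0.153, 0.387], [-1.0, 0.006, -0.015, -0.095], [0.014, -0.153, -0.988, 0.926], [0.0, 0.0, 0.0, 1.0]]
wrist [[0.277, -0.921, -0.275, 0.243], [-0.961, -0.266, -0.079, -0.555], [-0.0, 0.286, -0.958, 0.385], [0.0, 0.0, 0.0, 1.0]]
{'t': 0.15, 'q': array([-1.37540688e+00,  1.30999647e-01,  1.48905870e+00, -1.46160807e-05,
        1.52297656e+00, -8.54115946e-02]), 'dq': array([-1.39585107e-03, -2.99884887e-03, -2.86088938e-03, -7.78917532e-05,
       -9.26256421e-04, -1.96506269e-03]), 'joint_torque': array([-1.32821597e-04, -5.60476828e+01, -4.92335129e+01,  7.66424113e-02,
        3.05371312e-02, -4.07417554e-05]), 'tool_pos': array([ 0.16620201, -0.5760786 ,  0.23180501]), 'orientation': array([-3.10925420e+00, -4.39433239e-01,  1.47343235e-04]), 'force': array([-0.38106658, -0.8673915 , -0.49387444]), 'wrist_torque': array([-0.00289988,  0.05023535, -0.01333382]), 'opening': 0.09292612607433996}
```

View pics/scene0.png

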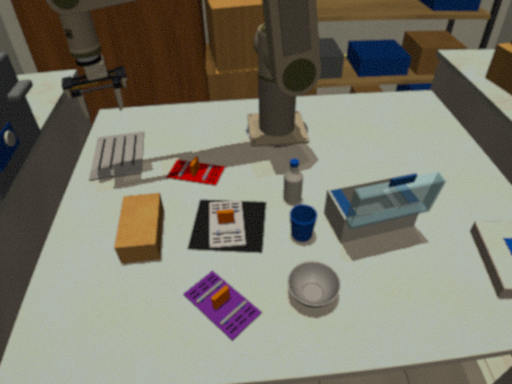

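View pics/top0.png

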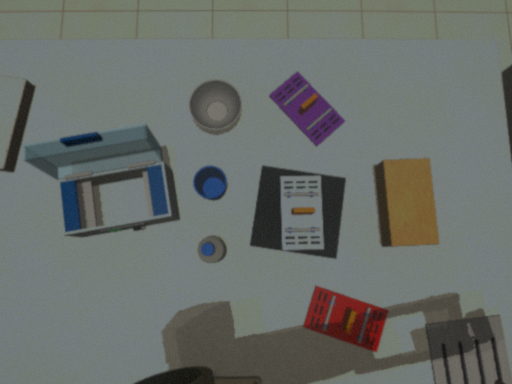

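View pics/wrist0.png

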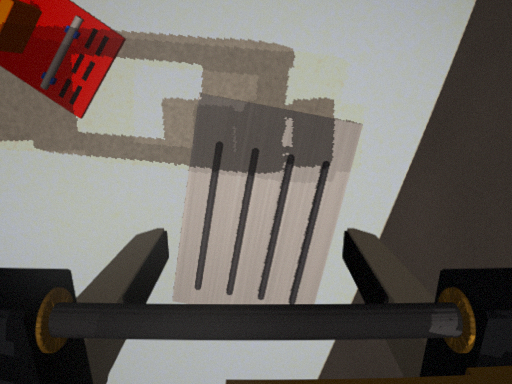

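The scene shows three tray-like plates. The silver one is on the black mat (top ≈302,212). The purple one (≈307,108) and the red one (≈346,318) are lookalikes. The silver/aluminium one on the mat fits. The bath is at top ≈(115,190), with the lid open towards the top of the picture. I'll confirm with a crop.

Run:
```python
from h import *
c=load('top0'); im=c['image'][:,:,::-1]
a=cv2.resize(im[115:245,15:235],None,fx=3.5,fy=3.5,interpolation=cv2.INTER_CUBIC)
cv2.imwrite('pics/crop_tank.png',a)
b=cv2.resize(im[155:265,240:360],None,fx=5,fy=5,interpolation=cv2.INTER_CUBIC)
cv2.imwrite('pics/crop_tray.png',b)
hsv=cv2.cvtColor(im,cv2.COLOR_BGR2HSV)
# tray: on mat: light pixels inside region
m=np.zeros(im.shape[:2],np.uint8); g=im.min(2)
reg=np.zeros_like(m); cv2.fillConvexPoly(reg,np.array([[266,172],[340,182],[333,252],[256,243]]),255)
m=((im.max(2)>95)&(reg>0)).astype(np.uint8)*255
m=cv2.morphologyEx(m,cv2.MORPH_CLOSE,np.ones((7,7)))
cs=max(cv2.findContours(m,0,2)[0],key=cv2.contourArea)
box=cv2.boxPoints(cv2.minAreaRect(cs)); print('box px',box.tolist())
P=onz(c,box,0.010); print('tray corners',np.round(P,4).tolist(), 'ctr',P.mean(0), [np.linalg.norm(P[i]-P[(i+1)%4]) for i in range(4)])
e=[P[(i+1)%4]-P[i] for i in range(2)]; L=max(e,key=np.linalg.norm); print('yaw of y axis',np.arctan2(L[1],L[0]))
o=((hsv[...,0]>5)&(hsv[...,0]<22)&(hsv[...,1]>130)&(reg>0)).astype(np.uint8)
cs=max(cv2.findContours(o,0,2)[0],key=cv2.contourArea);r=cv2.minAreaRect(cs);print('fin',r); B=cv2.boxPoints(r);print(np.round(onz(c,B,0.056),4).tolist(), onz(c,[r[0]],0.056))
```

```text
box px [[279.9421081542969, 176.03111267089844], [321.0242004394531, 174.8228302001953], [323.1763000488281, 247.9948272705078], [282.0942077636719, 249.20310974121094]]
tray corners [[0.5745, -0.1595, 0.01], [0.577, -0.2607, 0.01], [0.3988, -0.2601, 0.01], [0.3968, -0.1619, 0.01]] ctr [ 0.48678179 -0.21053539  0.01      ] [np.float64(0.10116142282413843), np.float64(0.17818282297017976), np.float64(0.09824879151163662), np.float64(0.1777027879805137)]
yaw of y axis 3.1382721317480184
fin ((303.0, 210.5), (5.0, 20.0), 90.0)
[[0.4899, -0.1852, 0.056], [0.4896, -0.2313, 0.056], [0.4781, -0.231, 0.056], [0.4784, -0.1849, 0.056]] [[ 0.48400124 -0.20808071  0.056     ]]
```

View pics/crop_tank.png

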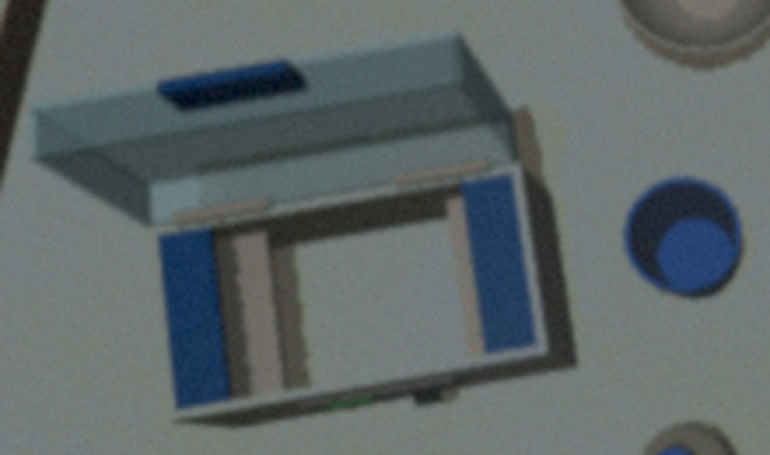

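View pics/crop_tray.png

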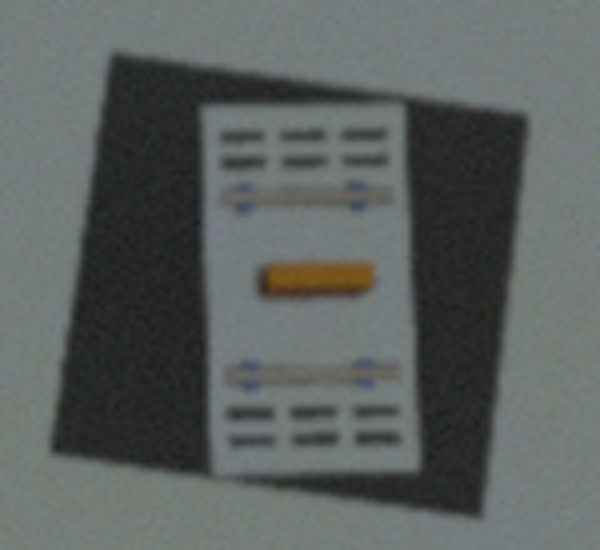

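Run:
```python
from h import *
c=load('top0'); im=c['image'][:,:,::-1]
hsv=cv2.cvtColor(im,cv2.COLOR_BGR2HSV)
m=((hsv[...,0]>100)&(hsv[...,0]<130)&(hsv[...,1]>140)&(hsv[...,2]>40)).astype(np.uint8)
for k in cv2.findContours(m,0,2)[0]:
    if cv2.contourArea(k)>40:
        r=cv2.minAreaRect(k);B=cv2.boxPoints(r);P=onz(c,B,0.097)
        print(np.round(r[0],1),np.round(B,1).tolist());print('  z97',np.round(P,4).tolist(),np.round(P.mean(0),4),[round(float(np.linalg.norm(P[i]-P[i-1])),4) for i in range(4)])
# rough bystander positions
for n,uv,z in [('bottlecap',(208,249),.15),('beaker rim',(210,182),.085),('bowl rim',(215,105),.05)]:
    print(n,onz(c,[uv],z).round(3))
# lip corners from crop
q=np.array([(160,237),(208,230),(230,400),(177,408),(463,185),(515,177),(537,345),(485,352)])/3.5+[15-.36,115-.36]
P=onz(c,q,.097);print(P.round(4).tolist()); print(P.mean(0)); L=P[:4].mean(0)-P[4:].mean(0);print(np.linalg.norm(L),np.arctan2(-L[0],L[1]))
t=np.array([(160,85),(285,65),(305,85),(185,108)])/3.5+[14.64,114.64]
for z in (.22,.235,.25): print(onz(c,t,z).round(3).tolist())
```

```text
[207.5 249. ] [[202.0, 244.0], [213.0, 244.0], [213.0, 254.0], [202.0, 254.0]]
  z97 [[0.4082, 0.017, 0.097], [0.408, -0.0067, 0.097], [0.3867, -0.0069, 0.097], [0.3869, 0.0166, 0.097]] [0.3975 0.005  0.097 ] [0.0213, 0.0237, 0.0213, 0.0236]
[ 70.3 205.4] [[60.400001525878906, 182.1999969482422], [75.0, 180.60000610351562], [80.30000305175781, 228.60000610351562], [65.69999694824219, 230.3000030517578]]
  z97 [[0.5454, 0.3316, 0.097], [0.5488, 0.2995, 0.097], [0.4428, 0.281, 0.097], [0.4394, 0.3124, 0.097]] [0.4941 0.3061 0.097 ] [0.1077, 0.0322, 0.1077, 0.0316]
[214. 187.] [[203.0, 177.0], [225.0, 177.0], [225.0, 197.0], [203.0, 197.0]]
  z97 [[0.5553, 0.017, 0.097], [0.555, -0.0317, 0.097], [0.5103, -0.032, 0.097], [0.5106, 0.0163, 0.097]] [ 0.5328 -0.0076  0.097 ] [0.0447, 0.0486, 0.0448, 0.0482]
[157.1 189.8] [[146.89999389648438, 167.60000610351562], [159.8000030517578, 165.60000610351562], [167.1999969482422, 212.0], [154.3000030517578, 214.10000610351562]]
  z97 [[0.5771, 0.1416, 0.097], [0.5816, 0.1132, 0.097], [0.4779, 0.0939, 0.097], [0.4736, 0.1218, 0.097]] [0.5276 0.1176 
[... 310 characters left out ...]
 [0.6475 0.2973 0.097 ] [0.0101, 0.0814, 0.0101, 0.0813]
bottlecap [[ 0.397 -0.002  0.15 ]]
beaker rim [[0.546 0.003 0.085]]
bowl rim [[ 0.742 -0.003  0.05 ]]
[[0.545, 0.3315, 0.097], [0.5493, 0.3015, 0.097], [0.4422, 0.2808, 0.097], [0.4374, 0.3133, 0.097], [0.5775, 0.1417, 0.097], [0.5825, 0.1089, 0.097], [0.4753, 0.0918, 0.097], [0.4711, 0.124, 0.097]]
[0.51002081 0.21168786 0.097     ]
0.19305691154288626 0.17235830842211833
[[0.606, 0.274, 0.22], [0.617, 0.207, 0.22], [0.606, 0.195, 0.22], [0.593, 0.26, 0.22]]
[[0.601, 0.267, 0.235], [0.612, 0.2, 0.235], [0.601, 0.189, 0.235], [0.589, 0.252, 0.235]]
[[0.597, 0.259, 0.25], [0.607, 0.194, 0.25], [0.596, 0.183, 0.25], [0.584, 0.245, 0.25]]
```

```bash
cat >> h.py <<'E'
def pose(s=None):
    s=s or robot.read_state();return np.array(s['tool_pos']),cv2.Rodrigues(np.array(s['orientation'],float))[0]
def Rdown(psi):  # tool x at yaw psi, z down
    return np.array([[np.cos(psi),np.sin(psi),0],[np.sin(psi),-np.cos(psi),0],[0,0,-1]])
def rel(p,R):
    p0,R0=pose(); d=R0.T@(np.array(p)-p0); r=cv2.Rodrigues(R0.T@R)[0].ravel()
    print('shift',d.round(4).tolist(),'|%.3f|'%np.linalg.norm(d),'rot',r.round(4).tolist(),'%.1f deg'%np.degrees(np.linalg.norm(r)))
    return d,r
TY=0.172; TC=np.array([.510,.212,0])
def TR(a=TY): return np.array([[np.cos(a),-np.sin(a),0],[np.sin(a),np.cos(a),0],[0,0,1]])
E
python3 - <<'E'
from h import *
rel([.486,-.21,.2],Rdown(np.pi/2))
E
```

```text
shift [0.4087, -0.2631, 0.0322] |0.487| rot [-0.0012, -0.001, -1.29] 73.9 deg
```

Request:
jog_arm:
  steps:
    - [0,0.05,-0.033,0.004,0,0,-0.16]
    - [0,0.102,-0.066,0.008,0,0,-0.32]
    - [0,0.153,-0.099,0.012,0,0,-0.48]
    - [0,0.204,-0.132,0.016,0,0,-0.64]
    - [0,0.255,-0.164,0.02,0,0,-0.8]

```text
t: 0.78
tool_pos: [0.3667, -0.3461, 0.2118]
orientation: [-2.689, -1.622, -0.001]
force: [0.1, -0.8, -0.8]
opening: 0.0929
```

Run:
```python
from h import *
rel([.486,-.21,.2],Rdown(np.pi/2))
```

```text
shift [0.176, 0.0422, 0.012] |0.181| rot [-0.0005, -0.0014, -0.485] 27.8 deg
```

Request:
jog_arm:
  steps:
    - [0,0.059,0.014,0.004,0,0,-0.16]
    - [0,0.118,0.028,0.008,0,0,-0.32]
    - [0,0.176,0.042,0.012,0,0,-0.485]
    - [0,0.176,0.042,0.012,0,0,-0.485]

```text
t: 1.27
tool_pos: [0.4876, -0.2063, 0.1992]
orientation: [-2.211, -2.228, -0.002]
force: [0.3, -0.2, -0.0]
opening: 0.0929
```

Run:
```python
from h import *
snap('wrist','w1'); s=robot.read_state();print(s['tool_pos'],s['q'])
```

```text
[ 0.48643089 -0.20814083  0.19937504] [-5.01958551e-01 -4.19997401e-02  1.72659756e+00  1.04664239e-03
  1.45907630e+00 -5.05549427e-01]
```

View pics/w1.png

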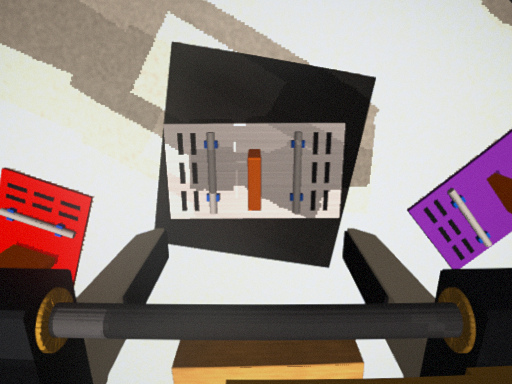

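Wrist view: the silver tray spans (164,123) to (345,219). Its orange fin is at (254,180), between two steel bars. The red and purple lookalikes are at the sides.

Run:
```python
from h import *
c=load('w1'); im=c['image'][:,:,::-1]; hsv=cv2.cvtColor(im,cv2.COLOR_BGR2HSV)
reg=np.zeros(im.shape[:2],np.uint8); cv2.fillConvexPoly(reg,np.array([[176,50],[366,82],[330,258],[164,240],[162,200]]),1)
m=((im.max(2)>75)&(reg>0)).astype(np.uint8); m=cv2.morphologyEx(m,cv2.MORPH_OPEN,np.ones((3,3))); m=cv2.morphologyEx(m,cv2.MORPH_CLOSE,np.ones((21,21)))
k=max(cv2.findContours(m,0,2)[0],key=cv2.contourArea); k=cv2.convexHull(k);q=cv2.approxPolyDP(k,8,True).reshape(-1,2);print(q.tolist())
P=onz(c,q,.010);print(P.round(4).tolist(),P.mean(0).round(4),[round(float(np.linalg.norm(P[i]-P[i-1])),4) for i in range(len(P))])
o=((hsv[...,0]<18)&(hsv[...,1]>150)&(reg>0)).astype(np.uint8)
k=max(cv2.findContours(o,0,2)[0],key=cv2.contourArea);print(cv2.boundingRect(k),cv2.minAreaRect(k))
# fin top: far top edge / bottom
print(onz(c,[(248,150),(261,150),(248,210),(261,210)],.056).round(4).tolist())
```

```text
[[345, 124], [338, 217], [170, 218], [169, 124]]
[[0.5757, -0.1614, 0.01], [0.5761, -0.2596, 0.01], [0.3967, -0.2621, 0.01], [0.4018, -0.1628, 0.01]] [ 0.4876 -0.2115  0.01  ] [0.1739, 0.0982, 0.1795, 0.0995]
(248, 149, 13, 61) ((254.0, 179.0), (60.0, 12.0), 90.0)
[[0.4808, -0.1802, 0.056], [0.4922, -0.1801, 0.056], [0.4809, -0.2356, 0.056], [0.4929, -0.2355, 0.056]]
```

Run:
```python
from h import *
rel([.487,-.2095,.037],Rdown(np.pi/2))
```

```text
shift [-0.0017, 0.0008, 0.1624] |0.162| rot [-0.0013, -0.0019, 0.0035] 0.2 deg
```

Request:
jog_arm:
  steps:
    - [0,-0.001,0,0.055,0,0,0.003]
    - [0,-0.002,0.001,0.11,0,0,0.003]
    - [0,-0.002,0.001,0.145,0,0,0.003]
    - [0,-0.002,0.001,0.162,0,0,0.003]
    - [0,-0.002,0.001,0.162,0,0,0.003]

```text
t: 1.95
tool_pos: [0.4862, -0.2103, 0.0368]
orientation: [-2.22, -2.217, 0.0]
force: [-0.1, 0.3, 0.6]
opening: 0.093
```

Request:
jog_arm:
  steps:
    - [1,0,0,0,0,0,0]
    - [1,0,0,0,0,0,0]
    - [1,0,0,0,0,0,0]
    - [1,0,0,0,0,0,0]
    - [1,0,0,0,0,0,0]
  force: 30

```text
t: 2.58
tool_pos: [0.4863, -0.2103, 0.0369]
orientation: [-2.22, -2.218, 0.0]
force: [0.2, 0.5, -0.3]
opening: 0.0477
```

Run:
```python
from h import *
s=robot.read_state();print(s['tool_pos'],s['opening'],s['force'])
```

```text
[ 0.48628562 -0.2102627   0.03690544] 0.04768365146534134 [ 0.21911509  0.53873416 -0.34412443]
```

Request:
jog_arm:
  steps:
    - [1,0,0,0,0,0,0]
    - [1,0,0,0,0,0,0]
    - [1,0,0,0,0,0,0]
    - [1,0,0,0,0,0,0]
    - [1,0,0,0,0,0,0]
  force: 40

```text
t: 3.2
tool_pos: [0.4863, -0.2102, 0.0369]
orientation: [-2.22, -2.218, 0.0]
force: [-1.2, 0.1, -0.2]
opening: 0.0118
```

Request:
jog_arm:
  steps:
    - [1,0,0,0,0,0,0]
    - [1,0,0,-0.02,0,0,0]
    - [1,0,0,-0.06,0,0,0]
    - [1,0,0,-0.11,0,0,0]
    - [1,0,0,-0.165,0,0,0]

```text
t: 3.82
tool_pos: [0.4859, -0.2102, 0.2023]
orientation: [-2.218, -2.216, 0.001]
force: [1.0, 0.0, -2.1]
opening: 0.0118
```

Run:
```python
from h import *
s=robot.read_state();print(s['tool_pos'],s['opening'],s['force'],s['wrist_torque'])
snap('wrist','w2');snap('scene','s2')
```

```text
[ 0.48585542 -0.2102331   0.2022571 ] 0.011813988060419462 [ 1.00643441  0.04458165 -2.09933289] [-0.07271025 -0.12066329  0.0586223 ]
```

View pics/w2.png

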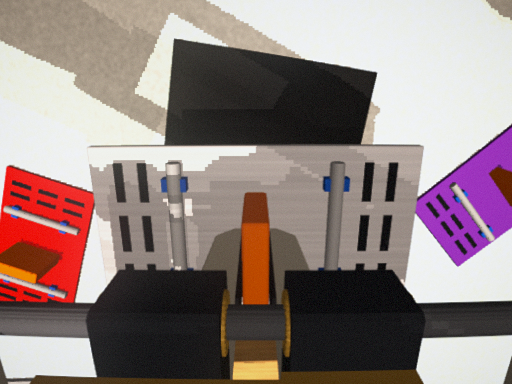

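View pics/s2.png

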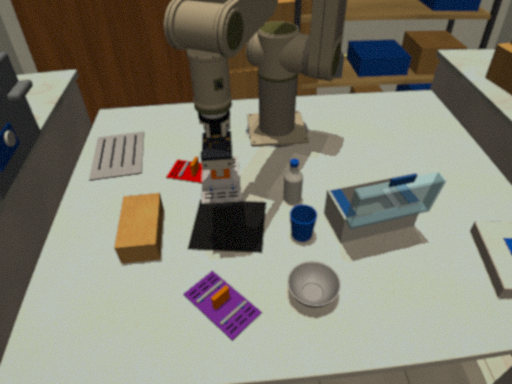

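Run:
```python
from h import *
c=load('w2'); s=c['state']; p,R=pose(s)
# tray corners in tool frame if unchanged: tool x=+y world; top face z tool = .027
for x in (.05,-.05):
  for y in (.09,-.09):
    P=R@np.array([x,y,.027])+p
    print(x,y,proj(c,P).round(1))
print(proj(c,R@np.array([.025,0,-.019])+p), proj(c,R@np.array([.025,0,.027])+p))
```

```text
0.05 0.09 [[424.3 144.3]]
0.05 -0.09 [[ 86.8 144.3]]
-0.05 0.09 [[400.8 305.2]]
-0.05 -0.09 [[110.1 305.3]]
[[255.806147   220.77838995]] [[255.60572119 189.22529978]]
```

Run:
```python
from h import *
rel([.48,-.04,.27],Rdown(np.pi/2+.9))
```

```text
shift [0.1723, -0.0098, -0.0612] |0.183| rot [0.0052, 0.0059, -0.901] 51.6 deg
```

Request:
jog_arm:
  steps:
    - [1,0.02,-0.002,-0.02,0,0,-0.17]
    - [1,0.05,-0.004,-0.05,0,0,-0.34]
    - [1,0.09,-0.006,-0.065,0,0,-0.51]
    - [1,0.13,-0.008,-0.067,0,0,-0.68]
    - [1,0.172,-0.01,-0.067,0,0,-0.85]

```text
t: 4.55
tool_pos: [0.4793, -0.0392, 0.2748]
orientation: [1.1, 2.936, -0.001]
force: [0.3, -0.1, -2.5]
opening: 0.0117
```

Run:
```python
from h import *
rel([.48,-.01,.27],Rdown(np.pi+TY))
```

```text
shift [0.0186, 0.0225, 0.0047] |0.030| rot [-0.0011, 0.0069, -0.8888] 50.9 deg
```

Request:
jog_arm:
  steps:
    - [1,0.004,0.005,0.002,0,0,-0.18]
    - [1,0.008,0.01,0.004,0,0,-0.36]
    - [1,0.012,0.014,0.005,0,0,-0.54]
    - [1,0.015,0.018,0.005,0,0,-0.72]
    - [1,0.019,0.022,0.005,0,0,-0.889]

```text
t: 5.18
tool_pos: [0.4789, -0.01, 0.2681]
orientation: [-0.279, 3.126, -0.005]
force: [0.7, -0.2, -2.2]
opening: 0.0117
```

```bash
cat >> h.py <<'E'
def tgt(x,y,z,th):  # TCP in tank frame (mm), tilt th (+y end low)
    p=TC+TR()@(np.array([x,y,z])/1000.)
    R=Rdown(np.pi+TY)@cv2.Rodrigues(np.array([th,0,0.]))[0]
    return p,R
def intank(s=None):
    p,R=pose(s); q=TR().T@(p-TC)*1000; Q=TR().T@R
    print('TCP in tank mm',q.round(1),'tool y',Q[:,1].round(3),'tool x',Q[:,0].round(3))
E
python3 - <<'E'
from h import *
snap('wrist','w3'); intank()
rel(*tgt(0,0,270,.35))
E
```

```text
TCP in tank mm [ -68.6 -212.8  268.2] tool y [-0.014  1.    -0.003] tool x [-1.    -0.014 -0.003]
shift [-0.0717, 0.2117, -0.0022] |0.224| rot [0.3471, 0.0059, 0.0136] 19.9 deg
```

View pics/w3.png

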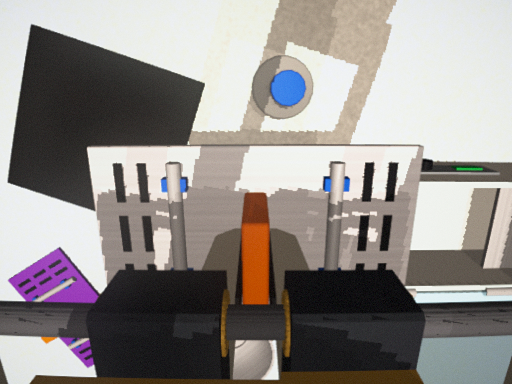

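Request:
jog_arm:
  steps:
    - [1,-0.02,0.05,-0.002,0.08,0,0.007]
    - [1,-0.04,0.1,-0.002,0.16,0,0.013]
    - [1,-0.06,0.15,-0.002,0.24,0,0.013]
    - [1,-0.072,0.195,-0.002,0.31,0,0.013]
    - [1,-0.072,0.212,-0.002,0.347,0.006,0.013]

```text
t: 5.85
tool_pos: [0.5095, 0.2152, 0.2678]
orientation: [-0.266, 3.054, -0.543]
force: [0.6, -0.8, -2.4]
opening: 0.0117
```

Run:
```python
from h import *
snap('wrist','w4'); snap('top','t4'); intank(); print(robot.read_state()['q'])
```

```text
TCP in tank mm [ -0.3   2.8 267.4] tool y [-0.003  0.939 -0.344] tool x [-1.    -0.002  0.003]
[ 0.51899367  0.10920342  1.48812941 -0.33008874  1.6646986  -1.23776994]
```

View pics/w4.png

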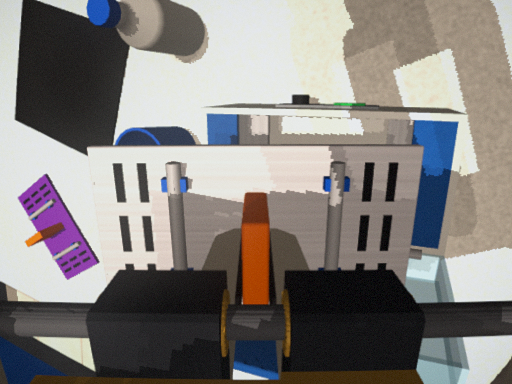

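View pics/t4.png

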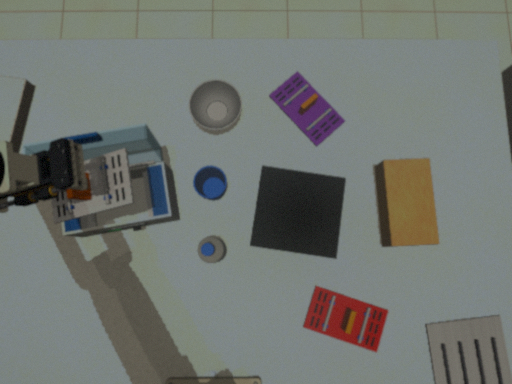

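Wrist view: the tilted tray is above the bath. The bath's front rim runs from (207,107) to (464,112), with the blue lips at (222,128) and (435,180). I'll compare these with my tank estimate.

Run:
```python
from h import *
c=load('w4'); im=c['image'][:,:,::-1]
cv2.imwrite('pics/w4c.png',cv2.resize(im[90:260,190:480],None,fx=2.7,fy=2.7,interpolation=cv2.INTER_CUBIC))
def T(x,y,z): return proj(c,TC+TR()@np.array([x,y,z]))[0].round(1)
for n,P in dict(frontR=(-.062,.119,.097),frontL=(-.062,-.119,.097),lipR_in=(-.056,.08,.097),lipR_out=(-.056,.113,.097),lipR_in_back=(.056,.08,.097),lipR_out_back=(.056,.113,.097),lipL_in=(-.056,-.08,.097),lipL_out=(-.056,-.113,.097)).items(): print(n,T(*P))
```

```text
frontR [467.7 113.5]
frontL [201.4 105.9]
lipR_in [414.7 118.9]
lipR_out [458.4 120.7]
lipR_in_back [398.7 242.3]
lipR_out_back [437.5 247.6]
lipL_in [237.1 112.8]
lipL_out [206.9 112. ]
```

View pics/w4c.png

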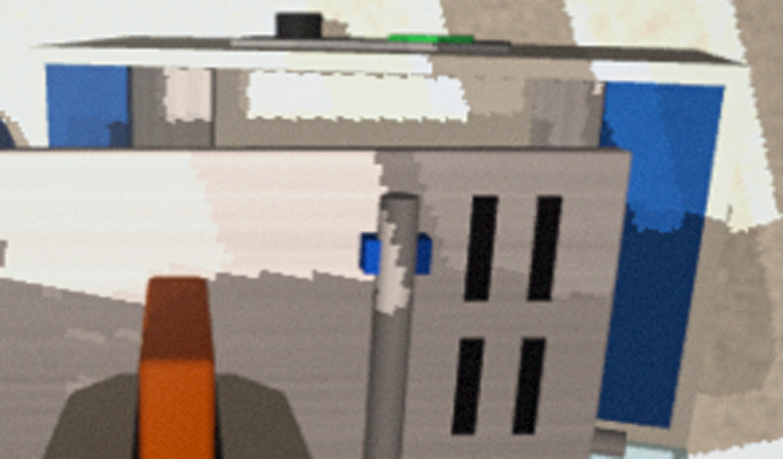

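Run:
```python
from h import *
for z in (220,170,145,131): rel(*tgt(0,-2,z,.35))
```

```text
shift [-0.0005, 0.0118, 0.0462] |0.048| rot [-0.001, -0.0019, 0.0031] 0.2 deg
shift [-0.0006, 0.029, 0.0932] |0.098| rot [-0.001, -0.0019, 0.0031] 0.2 deg
shift [-0.0007, 0.0375, 0.1166] |0.123| rot [-0.001, -0.0019, 0.0031] 0.2 deg
shift [-0.0007, 0.0424, 0.1298] |0.137| rot [-0.001, -0.0019, 0.0031] 0.2 deg
```

Request:
jog_arm:
  steps:
    - [1,0,0.004,0.023,0,0,0.002]
    - [1,0,0.012,0.046,0,0,0.003]
    - [1,0,0.021,0.07,0,0,0.003]
    - [1,0,0.029,0.093,0,0,0.003]
    - [1,0,0.029,0.093,0,0,0.003]

```text
t: 6.58
tool_pos: [0.5082, 0.2081, 0.1673]
orientation: [-0.261, 3.059, -0.545]
force: [-0.6, 0.7, -1.8]
opening: 0.0123
```

Run:
```python
from h import *
snap('wrist','w5');  intank(); print(robot.read_state()['force'])
for z in (145,131): rel(*tgt(0,-2,z,.35))
```

```text
TCP in tank mm [ -1.4  -3.1 169.2] tool y [ 0.001  0.939 -0.344] tool x [-1.     0.003  0.004]
[ 0.52109784  0.81609366 -1.87070445]
shift [-0.0015, 0.0093, 0.0223] |0.024| rot [-0.0016, -0.0046, -0.0013] 0.3 deg
shift [-0.0015, 0.0142, 0.0355] |0.038| rot [-0.0016, -0.0046, -0.0013] 0.3 deg
```

View pics/w5.png

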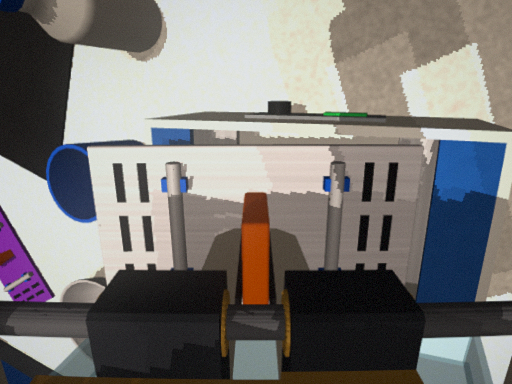

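Request:
jog_arm:
  steps:
    - [1,-0.001,0.005,0.012,0,-0.004,-0.001]
    - [1,-0.001,0.009,0.023,0,-0.004,-0.001]
    - [1,-0.001,0.013,0.031,0,-0.004,-0.001]
    - [1,-0.001,0.014,0.0355,0,-0.004,-0.001]
    - [1,-0.001,0.014,0.0355,0,-0.004,-0.001]

```text
t: 7.25
tool_pos: [0.5096, 0.2097, 0.1306]
orientation: [-0.263, 3.054, -0.543]
force: [-0.1, 0.7, -2.8]
opening: 0.0114
```

Run:
```python
from h import *
snap('wrist','w6');  intank(); print(robot.read_state()['force'])
rel(*tgt(0,15,131,.35));rel(*tgt(0,33,130,.35))
```

```text
TCP in tank mm [ -0.5  -2.1 131.1] tool y [ 0.     0.939 -0.345] tool x [-1.     0.     0.001]
[-0.19539354  0.60811571 -2.22791788]
shift [-0.0005, 0.0161, -0.0058] |0.017| rot [-0.0017, -0.0006, -0.0001] 0.1 deg
shift [-0.0005, 0.0333, -0.0111] |0.035| rot [-0.0017, -0.0006, -0.0001] 0.1 deg
```

View pics/w6.png

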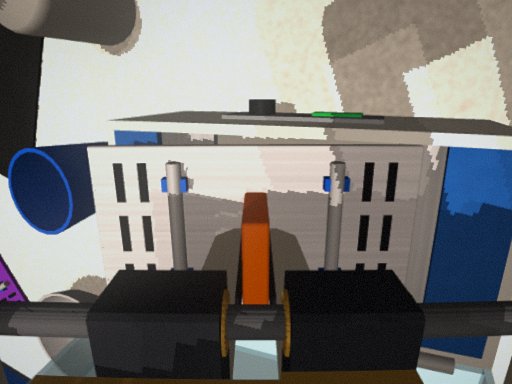

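The low end is inside the opening with no contact. Next I slide it under the +y lip.

Request:
jog_arm:
  steps:
    - [1,0,0.008,-0.003,0,0,0]
    - [1,0,0.016,-0.006,0,0,0]
    - [1,0,0.025,-0.009,0,0,0]
    - [1,0,0.033,-0.011,0,0,0]
    - [1,0,0.033,-0.011,0,0,0]

```text
t: 7.92
tool_pos: [0.5037, 0.2448, 0.1298]
orientation: [-0.264, 3.053, -0.543]
force: [0.5, -0.8, -2.7]
opening: 0.0119
```

Run:
```python
from h import *
snap('wrist','w7');  intank(); print(robot.read_state()['force'])
for a,le,z in ((.26,107,65),(.175,107,65),(.09,107.5,64.5),(0,108,64)):
    T=np.array([le-90*np.cos(a), z+90*np.sin(a)])+33*np.array([np.sin(a),np.cos(a)])
    print(T); rel(*tgt(0,T[0],T[1],a))
```

```text
TCP in tank mm [ -0.6  33.  129.9] tool y [-0.001  0.939 -0.345] tool x [-1.    -0.     0.001]
[ 0.58513758 -0.36421633 -3.21186764]
[ 28.50856018 120.02811895]
shift [-0.0006, -0.0008, 0.0108] |0.011| rot [-0.0919, -0.0006, 0.0006] 5.3 deg
[ 24.12018004 113.16570817]
shift [-0.0006, -0.0025, 0.0187] |0.019| rot [-0.1769, -0.0006, 0.0005] 10.1 deg
[ 20.83024615 105.45550962]
shift [-0.0006, -0.003, 0.0271] |0.027| rot [-0.2619, -0.0006, 0.0005] 15.0 deg
[18. 97.]
shift [-0.0006, -0.0027, 0.036] |0.036| rot [-0.3519, -0.0007, 0.0005] 20.2 deg
```

View pics/w7.png

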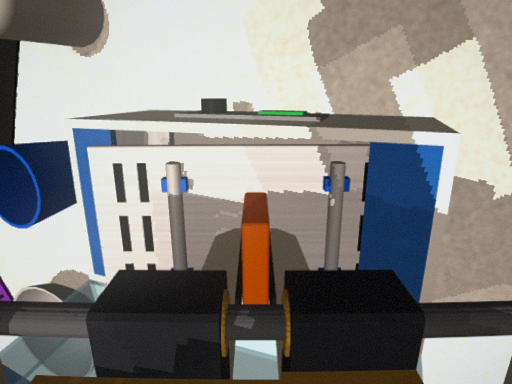

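Request:
jog_arm:
  steps:
    - [1,0,0,0.005,-0.046,0,0]
    - [1,0,-0.001,0.011,-0.092,0,0]
    - [1,0,-0.002,0.0145,-0.134,0,0]
    - [1,0,-0.0025,0.0187,-0.177,0,0]
    - [1,0,-0.0025,0.0187,-0.177,0,0]

```text
t: 8.6
tool_pos: [0.5054, 0.2346, 0.1132]
orientation: [-0.266, 3.104, -0.272]
force: [0.1, -0.6, -1.7]
opening: 0.0119
```

Run:
```python
from h import *
snap('wrist','w8');  intank(); print(robot.read_state()['force'])
for a,le,z in ((.13,107.5,65),(.09,108,64.5),(.04,108.5,64.),(0,108.5,64)):
    T=np.array([le-90*np.cos(a), z+90*np.sin(a)])+33*np.array([np.sin(a),np.cos(a)])
    print(T); rel(*tgt(0,T[0],T[1],a))
```

```text
TCP in tank mm [ -0.6  23.5 113.4] tool y [ 0.001  0.985 -0.175] tool x [-1.     0.001  0.001]
[ 0.54020368  0.34260482 -3.12851809]
[ 22.53735627 109.38861533]
shift [-0.0006, -0.0002, 0.0041] |0.004| rot [-0.0455, -0.0009, -0.0008] 2.6 deg
[ 21.33024615 105.45550962]
shift [-0.0006, -0.0007, 0.0081] |0.008| rot [-0.0855, -0.0008, -0.0008] 4.9 deg
[ 19.89163843 100.5726436 ]
shift [-0.0006, -0.0013, 0.0132] |0.013| rot [-0.1355, -0.0008, -0.0008] 7.8 deg
[18.5 97. ]
shift [-0.0006, -0.002, 0.017] |0.017| rot [-0.1755, -0.0008, -0.0009] 10.1 deg
```

View pics/w8.png

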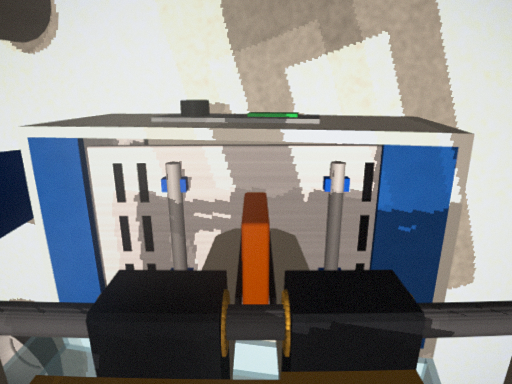

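Run:
```python
from h import *
c=load('w8'); im=c['image'][:,:,::-1]
cv2.imwrite('pics/w8c.png',cv2.resize(im[115:305,15:150],None,fx=4,fy=3,interpolation=cv2.INTER_CUBIC))
cv2.imwrite('pics/w8d.png',cv2.resize(im[115:305,340:480],None,fx=4,fy=3,interpolation=cv2.INTER_CUBIC))
def T(x,y,z): return proj(c,TC+TR()@np.array([x,y,z]))[0].round(1)
print('lipL in',T(-.056,-.08,.097),T(.056,-.08,.097),'out',T(-.056,-.113,.097),'lipR in',T(-.056,.08,.097),'out',T(-.056,.113,.097))
p,R=pose(c['state'])
for x,y in((.05,-.09),(-.05,-.09),(.05,.09)): 
  q=R@np.array([x,y,.027])+p; print(proj(c,q), TR().T@(q-TC))
```

```text
lipL in [ 78.  135.6] [104.3 309.7] out [ 28.2 134.9] lipR in [383.4 142.9] out [457.6 145.3]
[[ 88.82980052 147.00820984]] [-0.05078868 -0.07018139  0.10232794]
[[111.85506724 307.40150232]] [ 0.04921118 -0.07031588  0.10223439]
[[425.97005072 147.1930083 ]] [-0.05057959  0.10707212  0.07100462]
```

View pics/w8c.png

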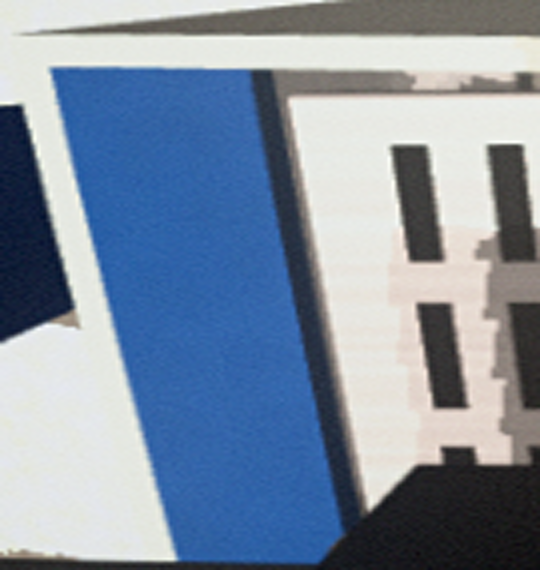

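View pics/w8d.png

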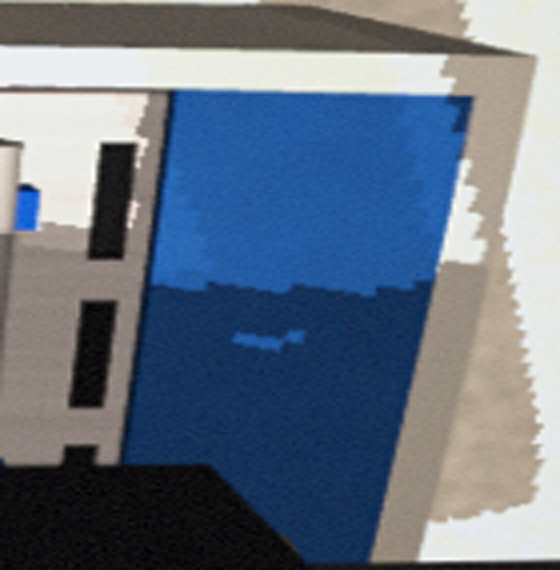

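Request:
jog_arm:
  steps:
    - [1,-0.001,0,0.004,-0.045,0,0]
    - [1,-0.0015,-0.001,0.008,-0.085,0,0]
    - [1,-0.0015,-0.0013,0.013,-0.135,0,0]
    - [1,-0.0015,-0.002,0.017,-0.175,0,0]
    - [1,-0.0015,-0.002,0.017,-0.175,0,0]

```text
t: 9.28
tool_pos: [0.5076, 0.2298, 0.0967]
orientation: [0.267, -3.129, 0.002]
force: [-0.9, -0.2, -3.0]
opening: 0.0118
```

Run:
```python
from h import *
snap('wrist','w9');  intank(); print(robot.read_state()['force'])
rel(*tgt(1,0,97,0)); rel(*tgt(1,18,94,0))
```

```text
TCP in tank mm [ 0.8 18.3 97. ] tool y [ 0.001  1.    -0.002] tool x [-1.     0.001  0.001]
[-0.52008734  0.55318667 -2.26568127]
shift [-0.0002, -0.0183, 0.0] |0.018| rot [-0.0018, -0.0011, -0.0014] 0.1 deg
shift [-0.0002, -0.0002, 0.003] |0.003| rot [-0.0018, -0.0011, -0.0014] 0.1 deg
```

View pics/w9.png

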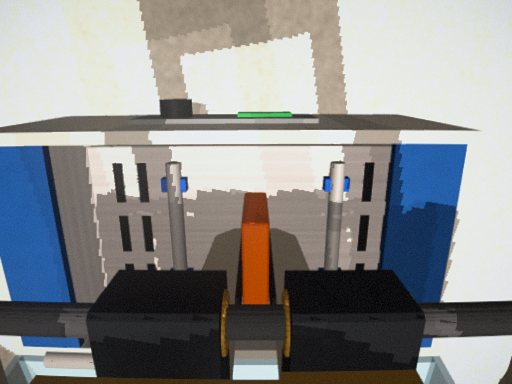

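The tray is level in the bath, with its left end clear of the lip. Now I centre it.

Request:
jog_arm:
  steps:
    - [1,0,-0.006,0,-0.002,0,-0.001]
    - [1,0,-0.012,0,-0.002,0,-0.001]
    - [1,0,-0.018,0,-0.002,0,-0.001]
    - [1,0,-0.018,0.001,-0.002,0,-0.001]
    - [1,0,-0.018,0.002,-0.002,0,-0.001]

```text
t: 9.95
tool_pos: [0.5108, 0.2124, 0.095]
orientation: [0.269, -3.129, -0.0]
force: [-0.2, -0.1, -2.7]
opening: 0.0119
```

Run:
```python
from h import *
snap('wrist','w10');  intank(); print(robot.read_state()['force'])
rel(*tgt(1,0,93,0))
```

```text
TCP in tank mm [ 0.7  0.3 94.8] tool y [0. 1. 0.] tool x [-1.     0.     0.001]
[-0.05845836  0.29572984 -2.1356643 ]
shift [-0.0003, -0.0003, 0.0018] |0.002| rot [0.0003, -0.0014, -0.0005] 0.1 deg
```

View pics/w10.png

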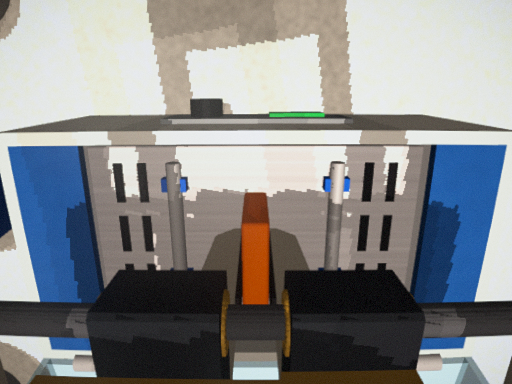

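Request:
jog_arm:
  steps:
    - [1,0,0.001,0.001,0,0,0]
    - [1,0,0.001,0.002,0,0,0]
    - [1,0,0.001,0.003,0,0,0]
    - [1,0,0.001,0.004,0,0,0]

```text
t: 10.5
tool_pos: [0.5105, 0.2137, 0.0928]
orientation: [0.269, -3.129, -0.0]
force: [-12.2, -3.6, 21.3]
opening: 0.0119
```

Run:
```python
from h import *
s=robot.read_state(); intank(s); print(s['force'],s['wrist_torque'])
```

```text
TCP in tank mm [ 0.7  1.5 92.8] tool y [0. 1. 0.] tool x [-1.     0.     0.001]
[-12.15324007  -3.58482738  21.32143231] [-0.64337274  2.00454531 -0.02385546]
```

Request:
jog_arm:
  steps:
    - [1,0,0,-0.001,0,0,0]
    - [0.6,0,0,-0.001,0,0,0]
    - [0.6,0,0,-0.001,0,0,0]
    - [0.6,0,0,-0.001,0,0,0]
    - [0.6,0,0,-0.001,0,0,0]

```text
t: 11.12
tool_pos: [0.5104, 0.2136, 0.0937]
orientation: [0.269, -3.128, -0.0]
force: [-0.2, 0.4, -0.1]
opening: 0.0371
```

Request:
jog_arm:
  steps:
    - [0.6,0,0,-0.02,0,0,0]
    - [0.6,0,0,-0.07,0,0,0]
    - [0.6,0,0,-0.125,0,0,0]
    - [0.6,0,0,-0.18,0,0,0]
    - [0.6,0,0,-0.18,0,0,0]

```text
t: 11.75
tool_pos: [0.5135, 0.2145, 0.2819]
orientation: [-0.269, 3.12, 0.004]
force: [-0.1, 0.6, -0.6]
opening: 0.0375
```

Run:
```python
from h import *
snap('wrist','w11');snap('scene','s11');  intank(); s=robot.read_state();print(s['force'],s['opening'])
```

```text
TCP in tank mm [  1.5   1.5 275.7] tool y [0.    1.    0.001] tool x [-1.     0.    -0.002]
[ 0.17944062  0.48516061 -1.34899665] 0.037153446067282714
```

View pics/w11.png

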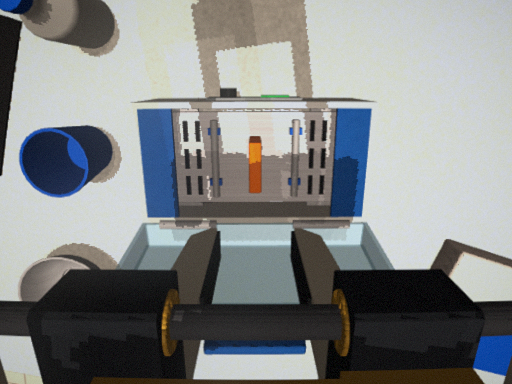

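View pics/s11.png

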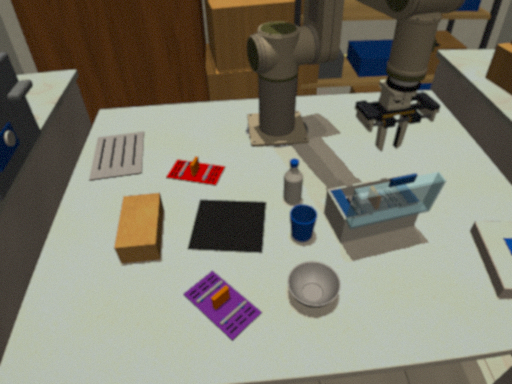

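Run:
```python
from h import *
c=load('w11'); im=c['image'][:,:,::-1]
cv2.imwrite('pics/w11c.png',cv2.resize(im[90:235,130:385],None,fx=3.1,fy=4,interpolation=cv2.INTER_CUBIC))
def T(x,y,z): return proj(c,TC+TR()@np.array([x,y,z]))[0].round(1)
print('plate front/rear',T(-.05,0,.066),T(.05,0,.066),'fin top',T(-.025,0,.112),T(.025,0,.112),'fin foot front',T(-.025,0,.066))
print('bars',T(0,-.043,.074),T(0,.043,.074)); print('rim front inner',T(-.056,0,.097),'lips',T(-.056,-.08,.097),T(-.056,.08,.097))
```

```text
plate front/rear [254.2 110.8] [254.3 200.9] fin top [254.1 141.6] [254.2 192.3] fin foot front [254.2 134.6]
bars [214.  159.1] [294.5 159.1]
rim front inner [254.1 106.9] lips [170.9 107.2] [337.4 107.2]
```

View pics/w11c.png

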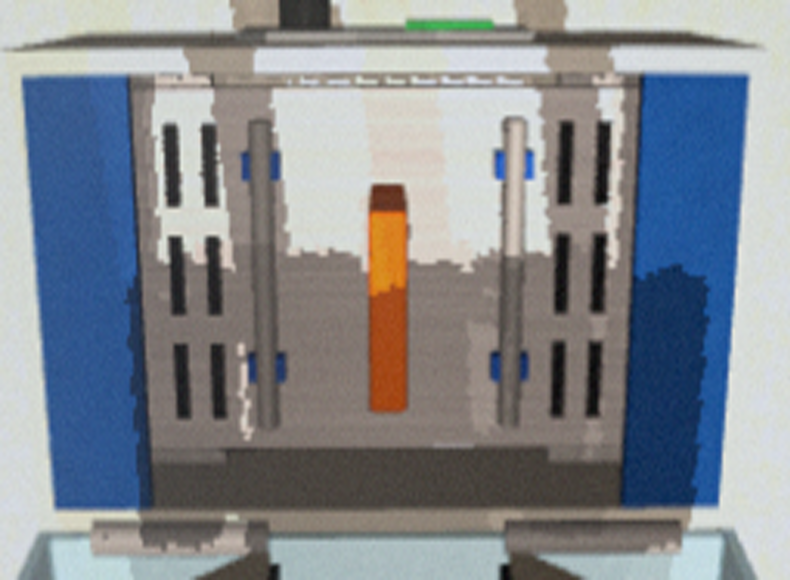

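Run:
```python
from h import *
c=snap('top','t11'); im=c['image'][:,:,::-1]; hsv=cv2.cvtColor(im,cv2.COLOR_BGR2HSV)
from scipy.optimize import brentq
def lidpt(phi,r,h,y=0): return TC+TR()@(np.array([62-r*np.cos(phi)+h*np.sin(phi),y,97+r*np.sin(phi)+h*np.cos(phi)])/1000)
w=load('w11')
def m(c,box):
    im=c['image'][:,:,::-1]; hsv=cv2.cvtColor(im,cv2.COLOR_BGR2HSV)
    k=((hsv[...,0]>98)&(hsv[...,0]<130)&(hsv[...,1]>130)).astype(np.uint8); x0,y0,x1,y1=box; z=np.zeros_like(k); z[y0:y1,x0:x1]=k[y0:y1,x0:x1]
    K=max(cv2.findContours(z,0,2)[0],key=cv2.contourArea); return cv2.boundingRect(K), cv2.minAreaRect(K)
print('wrist tab',m(w,(195,335,320,370))); print('top tab',m(c,(50,120,110,150)))
for phi in (1.55,1.6,1.65,1.7,1.75,1.8,1.85):
    print(phi,'W',[proj(w,lidpt(phi,r,h))[0].round(0).tolist() for r,h in((152,10),(152,18),(124,10))],'T',[proj(c,lidpt(phi,r,h))[0].round(0).tolist() for r,h in((152,10),(152,18),(124,10))])
```

```text
wrist tab ((204, 340, 102, 14), ((254.5, 346.4999694824219), (100.99998474121094, 12.999998092651367), -0.0))
top tab ((61, 133, 36, 13), ((78.90773010253906, 139.3104248046875), (7.994124412536621, 35.857704162597656), 79.99201965332031))
1.55 W [[254.0, 322.0], [254.0, 332.0], [254.0, 297.0]] T [[79.0, 149.0], [78.0, 145.0], [86.0, 153.0]]
1.6 W [[254.0, 331.0], [254.0, 340.0], [254.0, 304.0]] T [[79.0, 145.0], [78.0, 141.0], [85.0, 150.0]]
1.65 W [[254.0, 339.0], [254.0, 348.0], [254.0, 310.0]] T [[78.0, 141.0], [78.0, 137.0], [85.0, 147.0]]
1.7 W [[254.0, 347.0], [254.0, 355.0], [254.0, 316.0]] T [[78.0, 138.0], [78.0, 134.0], [85.0, 144.0]]
1.75 W [[254.0, 354.0], [254.0, 361.0], [254.0, 321.0]] T [[78.0, 134.0], [78.0, 130.0], [85.0, 141.0]]
1.8 W [[254.0, 360.0], [254.0, 366.0], [254.0, 326.0]] T [[78.0, 131.0], [78.0, 127.0], [85.0, 138.0]]
1.85 W [[254.0, 365.0], [254.0, 371.0], [254.0, 331.0]] T [[79.0, 127.0], [79.0, 124.0], [85.0, 136.0]]
```

Run:
```python
from h import *
c=load('t11'); im=c['image'][:,:,::-1]
cv2.imwrite('pics/t11c.png',cv2.resize(im[115:245,15:235],None,fx=3.5,fy=3.5,interpolation=cv2.INTER_CUBIC))
```

```text
(no output)
```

View pics/t11c.png

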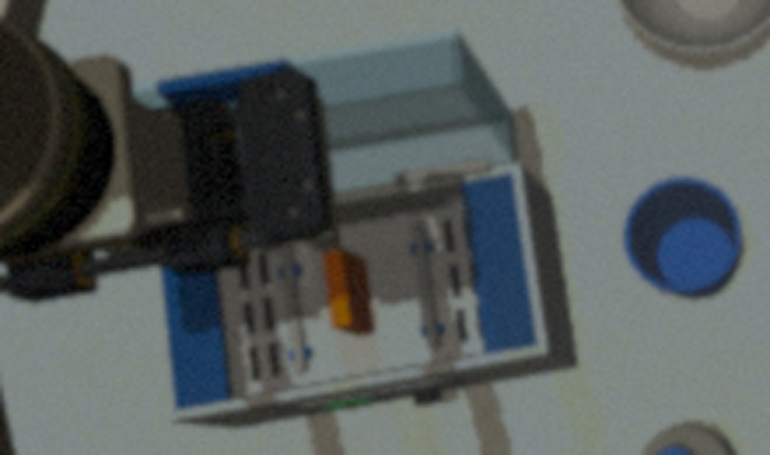

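Run:
```python
from h import *
for a in ((0,0,320),(160,0,320),(160,0,242)): rel(*tgt(*a,0))
```

```text
shift [0.0008, -0.0014, -0.0461] |0.046| rot [0.0003, -0.0014, -0.0002] 0.1 deg
shift [-0.1592, -0.0014, -0.0464] |0.166| rot [0.0003, -0.0014, -0.0002] 0.1 deg
shift [-0.1593, -0.0014, 0.0316] |0.162| rot [0.0003, -0.0014, -0.0002] 0.1 deg
```

Request:
jog_arm:
  steps:
    - [1,0,-0.001,-0.046,0,0,0]
    - [1,-0.03,-0.001,-0.05,0,0,0]
    - [1,-0.08,-0.001,-0.05,0,0,0]
    - [1,-0.13,-0.001,-0.05,0,0,0]
    - [1,-0.16,-0.001,-0.048,0,0,0]

```text
t: 12.52
tool_pos: [0.6693, 0.2398, 0.3185]
orientation: [0.269, -3.125, 0.001]
force: [-0.9, -0.0, -0.2]
opening: 0.0004
```

Run:
```python
from h import *
intank(); rel(*tgt(160,0,242,0))
```

```text
TCP in tank mm [1.618e+02 1.000e-01 3.185e+02] tool y [ 0.001  1.    -0.   ] tool x [-1.     0.001  0.005]
shift [0.0013, -0.0001, 0.0765] |0.077| rot [-0.0002, -0.0054, -0.0005] 0.3 deg
```

Request:
jog_arm:
  steps:
    - [1,0.001,0,0.038,0,-0.005,0]
    - [1,0.001,0,0.076,0,-0.005,0]
    - [1,0.02,0,0.076,0,-0.005,0]
    - [1,0.04,0,0.076,0,-0.005,0]
    - [1,0.045,0,0.076,0,-0.005,0]

```text
t: 13.15
tool_pos: [0.623, 0.2317, 0.241]
orientation: [0.269, -3.126, 0.001]
force: [1.1, -0.5, 0.2]
opening: 0.0002
```

Run:
```python
from h import *
intank(); print(robot.read_state()['force']); snap('wrist','w12'); snap('scene','s12')
```

```text
TCP in tank mm [1.147e+02 1.000e-01 2.410e+02] tool y [ 0.     1.    -0.001] tool x [-1.     0.     0.004]
[ 1.0896874  -0.49215486  0.20142339]
```

View pics/w12.png

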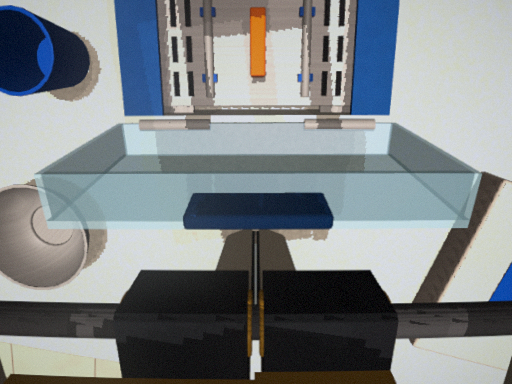

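View pics/s12.png

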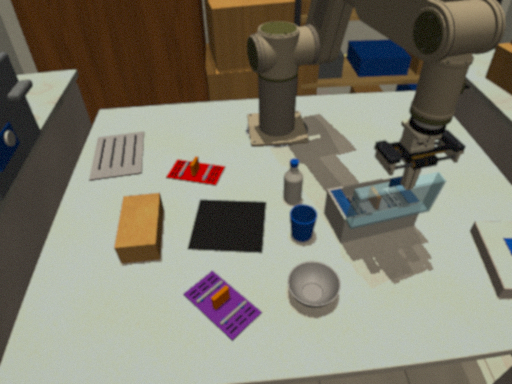

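Request:
jog_arm:
  steps:
    - [1,0.012,0,-0.005,0,0,0]
    - [1,0.023,0,-0.009,0,0,0]
    - [1,0.035,0,-0.012,0,0,0]
    - [1,0.047,0,-0.014,0,0,0]
    - [1,0.059,0,-0.014,0,0,0]

```text
t: 13.88
tool_pos: [0.5653, 0.2217, 0.2566]
orientation: [0.269, -3.129, 0.0]
force: [2.4, -0.1, -0.8]
opening: 0.0005
```

Run:
```python
from h import *
intank(); print(robot.read_state()['force']); snap('wrist','w13')
for phi in np.arange(1.3,-.01,-.1):
    x=62-145*np.cos(phi)+18*np.sin(phi)+8; z=97+145*np.sin(phi)+18*np.cos(phi)+14; print(round(phi,1),round(x,1),round(z,1))
```

```text
TCP in tank mm [5.610e+01 1.000e-01 2.566e+02] tool y [ 0.  1. -0.] tool x [-1.     0.     0.001]
[ 2.38618026 -0.07941747 -0.8287587 ]
1.3 48.6 255.5
1.2 34.2 252.7
1.1 20.3 248.4
1.0 6.8 242.7
0.9 -6.0 235.8
0.8 -18.1 227.6
0.7 -29.3 218.2
0.6 -39.5 207.7
0.5 -48.6 196.3
0.4 -56.5 184.0
0.3 -63.2 171.0
0.2 -68.5 157.4
0.1 -72.5 143.4
-0.0 -75.0 129.0
```

View pics/w13.png

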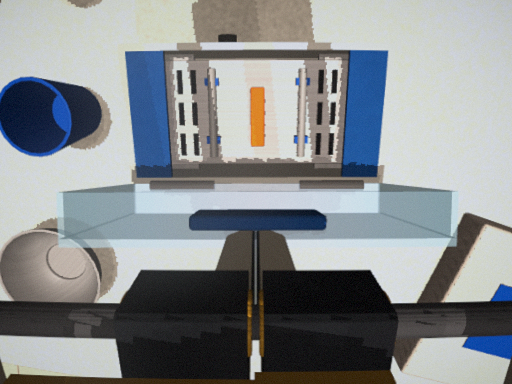

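Request:
jog_arm:
  steps:
    - [1,0.008,0,0.001,0,0,0]
    - [1,0.02,0,0.0035,0,0,0]
    - [1,0.031,0,0.007,0,0,0]
    - [1,0.042,0,0.011,0,0,0]
    - [1,0.053,0,0.016,0,0,0]

```text
t: 14.55
tool_pos: [0.5113, 0.2125, 0.2403]
orientation: [0.269, -3.128, 0.001]
force: [2.5, 0.4, 0.8]
opening: 0.0008
```

Run:
```python
from h import *
intank(); print(robot.read_state()['force']); snap('wrist','w14')
```

```text
TCP in tank mm [1.300e+00 2.000e-01 2.403e+02] tool y [ 0.  1. -0.] tool x [-1.     0.     0.002]
[2.52414244 0.42442961 0.81213034]
```

View pics/w14.png

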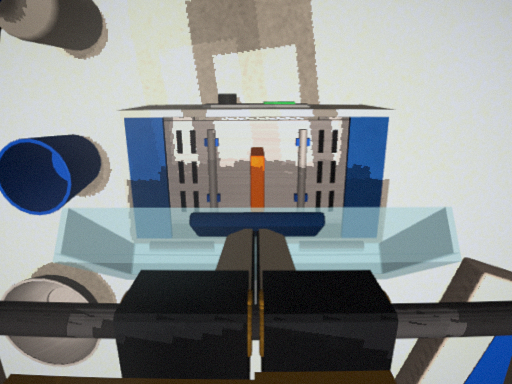

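Request:
jog_arm:
  steps:
    - [1,0.007,0,0.0045,0,0,0]
    - [1,0.019,0,0.013,0,0,0]
    - [1,0.031,0,0.022,0,0,0]
    - [1,0.041,0,0.033,0,0,0]
    - [1,0.05,0,0.044,0,0,0]

```text
t: 15.22
tool_pos: [0.46, 0.2037, 0.1951]
orientation: [0.27, -3.126, 0.001]
force: [2.0, 0.4, 0.9]
opening: 0.0005
```

Run:
```python
from h import *
intank(); print(robot.read_state()['force']); snap('wrist','w15')
```

```text
TCP in tank mm [-50.7   0.3 195.1] tool y [-0.  1. -0.] tool x [-1.    -0.     0.004]
[2.03761985 0.40788924 0.85933956]
```

View pics/w15.png

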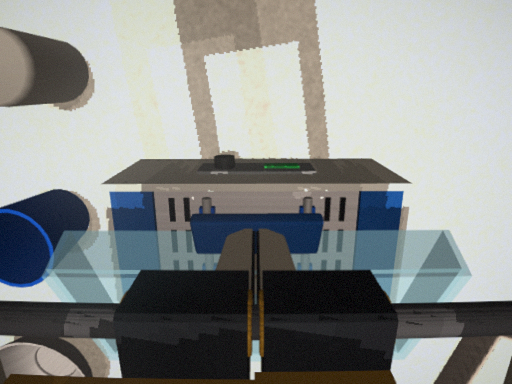

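Request:
jog_arm:
  steps:
    - [1,0.006,0,0.011,0,0,0]
    - [1,0.0125,0,0.024,0,0,0]
    - [1,0.018,0,0.038,0,0,0]
    - [1,0.022,0,0.051,0,0,0]
    - [1,0.024,0,0.061,0,0,0]

```text
t: 15.9
tool_pos: [0.4338, 0.199, 0.1313]
orientation: [0.27, -3.122, 0.002]
force: [0.7, -0.2, 0.7]
opening: 0.0006
```

Run:
```python
from h import *
intank(); print(robot.read_state()['force']); snap('wrist','w16')
```

```text
TCP in tank mm [-77.3   0.2 131.3] tool y [-0.     1.    -0.001] tool x [-1.    -0.     0.008]
[ 0.72171854 -0.19297478  0.73701631]
```

View pics/w16.png

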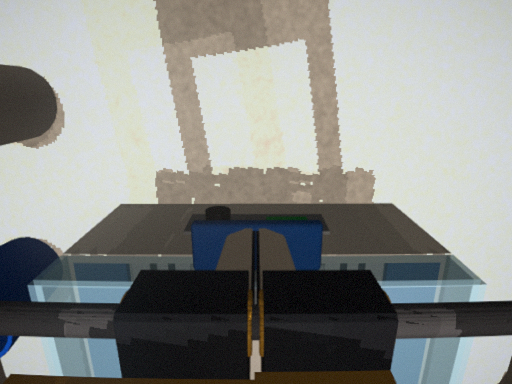

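Request:
jog_arm:
  steps:
    - [1,0,0,0.0015,0,0,0]
    - [1,0,0,0.003,0,0,0]
    - [1,0,0,0.004,0,0,0]

```text
t: 16.32
tool_pos: [0.4332, 0.1988, 0.129]
orientation: [0.27, -3.12, 0.003]
force: [-15.1, -5.7, 30.0]
opening: 0.0006
```

Request:
jog_arm:
  steps:
    - [1,0,0,-0.01,0,0,0]
    - [1,0,0,-0.05,0,0,0]
    - [1,0,0,-0.1,0,0,0]
    - [1,0.02,0,-0.15,0,0,0]
    - [1,0.05,0,-0.2,0,0,0]

```text
t: 16.95
tool_pos: [0.3854, 0.1906, 0.3314]
orientation: [0.269, -3.121, 0.003]
force: [0.9, 1.4, -0.6]
opening: 0.0006
```

Run:
```python
from h import *
intank(); print(robot.read_state()['force']); w=snap('wrist','w17');s=snap('scene','s17'); t=snap('top','t17')
def lidpt(phi,r,h,y=0): return TC+TR()@(np.array([62-r*np.cos(phi)+h*np.sin(phi),y,97+r*np.sin(phi)+h*np.cos(phi)])/1000)
for phi in (0,.05,.1): print(phi,[[proj(c,lidpt(phi,r,18,y))[0].round(1).tolist() for r,y in((152,-35),(152,35),(124,35))] for c in (w,s,t)])
```

```text
TCP in tank mm [-1.264e+02  2.000e-01  3.314e+02] tool y [-0.     1.    -0.001] tool x [-1.    -0.     0.009]
[ 0.87039524  1.42655384 -0.6058025 ]
0 [[[225.2, 196.4], [287.3, 196.4], [286.7, 219.7]], [[349.0, 172.7], [370.5, 168.6], [374.9, 174.5]], [[132.2, 235.1], [99.3, 241.0], [97.7, 227.9]]]
0.05 [[[224.7, 199.4], [287.9, 199.4], [287.1, 222.5]], [[349.5, 171.0], [371.1, 166.9], [375.5, 173.1]], [[131.0, 234.4], [97.8, 240.3], [96.5, 227.2]]]
0.1 [[[224.1, 202.8], [288.5, 202.8], [287.6, 225.7]], [[350.1, 169.3], [371.8, 165.2], [376.1, 171.8]], [[129.8, 233.5], [96.2, 239.5], [95.2, 226.4]]]
```

View pics/w17.png

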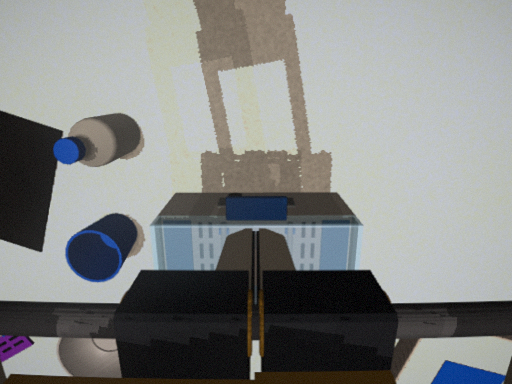

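View pics/s17.png

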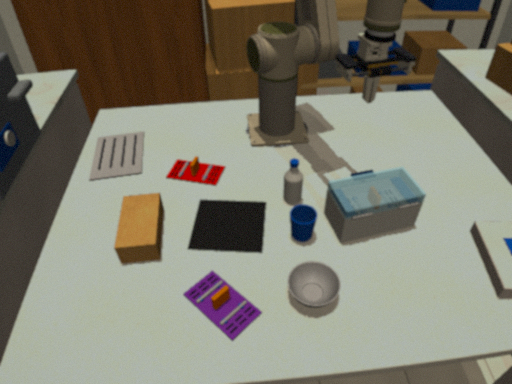

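View pics/t17.png

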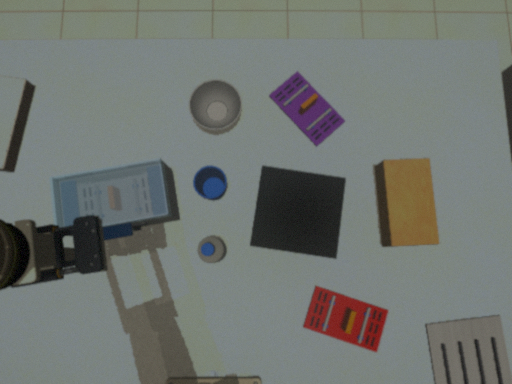

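Run:
```python
from h import *
w=load('w17');im=w['image'][:,:,::-1];hsv=cv2.cvtColor(im,cv2.COLOR_BGR2HSV)
k=((hsv[...,0]>98)&(hsv[...,0]<130)&(hsv[...,1]>130)).astype(np.uint8);k[:,:215]=0;k[:,300:]=0;k[:185]=0;k[230:]=0
print(cv2.boundingRect(k)); s=robot.read_state();print(s['t'],s['force'],abs(s['dq']).max())
print(robot.close_job())
```

```text
(226, 197, 61, 23)
17.1 [0.64865169 0.41778143 0.00958619] 0.06242589663971035
the job is handed in; nothing more can be done
None
```

The tray is seated in the bath, the lid is shut, and I handed the job in at about 17 s of the 69 s allowed. The interface gave no verdict.

**What I did:** I picked up the silver tray from the mat by its orange fin. I tipped its +y end in under that blue lip, let the other end down and centred it. With the lid still open I pressed it onto the ledges until it made contact and released it. Then I pushed the lid shut by its tab with the closed fingers.

**Last checks:**
- **Tray:** It was within about 1–2 mm of centre lengthwise and across. That reading is from the last wrist picture before the lid was closed. It looked flat there, but I did not measure its tilt after release or its position again under the lid. After the lid was shut, it showed through the lid, apparently in place.
- **Lid:** The fingers met a firm stop (30 N upward) at the height where the tab should be when shut. In the wrist picture the tab's edge is at row 197; I expected 196.4 for shut and 199.4 for 0.05 rad open.
- **Bystanders:** Bottle, beaker, carton and bowl look unmoved in the scene and top views.
- **Robot:** The arm was clear of everything, with under 1 N on the wrist.

**Disagreement:** The wrist camera placed the bath about 1 mm further towards its +x side than the top camera did. I allowed for this when placing the tray.

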